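# Check the oil level of a laboratory vacuum pump with its dipstick

## Task

Check the oil of the bench vacuum pump: pick up the wiped dipstick by its black handle, slide it down the slanting dipstick tube until the collar stops on the tube's mouth, without forcing it, leave it fully home for a moment, and draw it out again. Then bring it back and finish while still holding it, level and still, with its tip over the drip tray and about a hand's breadth above the tray's rim, so that the oil mark can be read. Do not shift the tube rack, the oil bottle or the sample tub.

Things in the scene. Friction and masses are not known exactly. Their poses are not given: they have to be found in the camera images.
- dipstick: Dipstick, loose, about 60 g: steel rod 8 mm thick, 95 mm long; steel collar 36 mm across, 5 mm thick; round black handle 16 mm thick, 70 mm long; all on one axis. Origin: centre of the collar's stop face (rod side). x runs from handle to tip: tip at +95, collar 0 to -5, handle -5 to -75 mm. It starts level along the tray's x, 37 mm above the bench, in the tray's notches.
- dipstick_handle (a point): Middle of the dipstick's handle, on its axis; axes as the dipstick's. At the start the handle overhangs the tray's near wall towards the robot, in free air 37 mm above the bench, with the collar 4 mm outside that wall.
- dipstick_tip (a point): Centre of the end face of the dipstick's rod; axes as the dipstick's. At the start it is over the middle of the drip tray.
- dipstick_tube: The pump's rigid steel dipstick tube. Origin: centre of its mouth, 175 mm above the bench. z runs along the tube, out of the mouth: up and towards the robot's side, 45 degrees from vertical. Bore 13 mm, opening over the last 12 mm into a bell 26 mm inside, 32 mm outside. The rod goes in 95 mm until the collar meets the rim: its stop face is then at this origin, its x along -z here.
- pump: Bench vacuum pump, stays put: grey oil case with the slanting tube on its front, then pump block, then motor. Origin: on the bench straight below the tube's mouth; x points from the tube to the motor, z up. The tube leans to -x. Oil case: x 35 to 125 mm, 155 mm high. Whole pump: to x = 315 mm, y within 70 mm either side, up to 183 mm high.
- drip_tray: Open steel drip tray, stays put: 170 mm along x, 120 mm along y, rim 45 mm high, walls 4 mm. Origin: centre of its underside; x points away from the robot's side, z up. The near wall (x = -83 mm) and a cross bar (x = -30 mm) have a 12 mm wide notch at y = 0, its floor 33 mm above the bench, in which the dipstick's rod lies.
- tube_rack: A blue wire rack of capped sample tubes, loose, 94 x 116 mm, 105 mm high with the caps; not to be disturbed. Origin: centre of its underside.
- oil_bottle: A white plastic bottle with a black cap, loose, 68 mm in diameter, 170 mm high; not to be disturbed. Origin: centre of its underside.
- sample_tub: A low round white tub with a lid, loose, 72 mm in diameter, 70 mm high; not to be disturbed. Origin: centre of its underside.
- table: The grey bench. Its top is at height 0.
Things that resemble listed ones, but are neither listed nor needed, are in the scene too. Of the things that look like the dipstick, the middle-sized one is meant.

How it is judged:
By the outcome, as a careful person would: the job done as asked, in the order asked, and still so for the second after the job is handed in, while the arm keeps its last pose, push and grip.
It also fails if it takes over 54 s, if anything falls off the work surface, if the arm or the gripper's body presses on something with over 40 N, if the wrist force passes 120 N, or if a joint passes its speed limit or range.

## Robot

A 6-joint arm with a two-finger parallel gripper is mounted at the origin on the work surface. World frame = base frame: x ahead of the robot, y to its left, z up, the work surface at z = 0. Lengths are in mm, angles in degrees, forces in N, time in s.
With the tool pointing down it reaches from about 300 to 850 mm from the base axis. Payload 4.2 kg.
Tool frame: the origin (TCP) lies between the finger pads; the fingertips stand 19 mm ahead of it and the grasp point (between the pads) is the TCP (env.tips_ahead is the distance from the TCP to the fingertips, in mm); z points along the fingers, y is the direction in which the jaws open and shut (so a half turn about z gives the same grasp; the last joint's range is limited). The gripper opens to 91 mm and grips with 3 to 60 N. Pads are 32 mm wide; open, the fingers measure 118 mm over their backs; the gripper's body (76 mm by 178 mm) begins 60 mm behind the grasp point.
Start: joints at [-77.235, 18.312, 89.639, -0, 72.044, -1.146], TCP at [138.244, -558.148, 232.976] pointing down, gripper open.
Joint ranges: [-177.97, 177.97], [-48.28, 115.42], [12.27, 149.76], [-77.06, 257.06], [2.81, 150.46], [-146.56, 146.56]. Speed limits (degrees/s): [147.25, 147.25, 180, 180, 180, 180].

## Interface

Orientations are given as [roll, pitch, yaw] about the fixed x, y, z axes, in that order (R = Rz(yaw) Ry(pitch) Rx(roll)).
In Python, from workcell import telemetry, viewer, job_done, env gives the robot as it stands. The module is installed in compiled form; this text tells all that it offers.
- The arm moves only by the shell command python3 -m jog 'ROWS' [FORCE]. ROWS is JSON, a list of rows, each a list of 3 entries, a list of its own where there are three numbers: the shift along the tool's x, y, z in cm, then the turn about the tool's z in degrees, then the opening, from 0 (shut) to 1 (fully open). A call has 1 to 10 rows; each row shifts and turns the pose as measured when the row begins, along the tool's axes as they then stand; what a row does not reach is not made up. A row lasts 1/8 s, in which the tool goes at most 62.5 mm and 10.7 degrees, less where a joint would pass 70% of its speed; a pose out of reach is approached as far as the arm can. A call is refused whole if a number of a shift passes 6.25 or a number of a turn 10.7, either way. A call with a gripper value outside its range is refused whole. The fingers move at their own pace and stop on an object; FORCE is the grip in N (left out, the last holds). Time passes only in rows, so rows that do not move let the fingers close. It gives the time, the measured TCP pose, the force and the opening at its end, in the units of the state.
- telemetry.state(): the state, without advancing time (a new reading comes with each control period).
- viewer.grab_frame(name): name is "scene" or "top" or "wrist"; returns a dict with "color" (400x640x3 uint8, red, green, blue), "K" (3x3 intrinsics, pixels), "rvec" (rotation vector, rad) and "tvec" (3), from world to camera coordinates, as OpenCV has them. Camera axes: x right, y down, z forward; pixel columns grow to the right and rows downward; lengths in mm; the calibration is good to about 2 mm. The wrist camera is an equidistant fisheye: a pixel r from the principal point sees the ray r / f radians off the axis. A picture is of the moment at which its call begins. There is no depth.
- job_done(): hands the job in, once; it reports no verdict.
The state is a dict: "time_s": time; "qpos": joint angles; "qvel": joint speeds; "effort": joint torques, N m; "ee_pos": TCP position; "ee_rot": TCP orientation; "force": force on the tool from outside, world axes, zero at the start; "torque": the same for the moment, N m; "gripper_width": finger opening in mm.
Only numpy, scipy, OpenCV 4.12 (cv2) and the standard library are available. Lean on these libraries where they do the work, as an engineer would, in place of code of your own. Each camera call takes 0.05 s, during which the arm holds its last target. There are 200 camera calls.

## Working session

There is one attempt and no reset: what is moved stays moved. The work goes in short steps, Python scripts to look and compute and a shell command to move; the robot and the scene stay as the last step left them, time stands still between calls to the robot, and variables do not carry over. Pictures are saved under pics/ and viewed, about 8 in all and at most 12, crops included, and the job is handed in when it is done.

```bash
mkdir -p pics
python3 - <<'E'
from workcell import telemetry, viewer, env
import cv2,pickle
print(telemetry.state())
for n in("scene","top"):
    f=viewer.grab_frame(n); pickle.dump(f,open(n+".pkl","wb")); cv2.imwrite(f"pics/{n}1.png",f["color"][:,:,::-1]); print(n,f["K"],f["rvec"],f["tvec"])
E
```

```text
{'time_s': 0.0, 'qpos': array([-7.72355205e+01,  1.83505047e+01,  8.97067165e+01,  7.98602883e-04,
        7.20439949e+01, -1.14747561e+00]), 'qvel': array([0.04901387, 0.04177758, 0.05768399, 0.01529296, 0.03431874,
       0.06337623]), 'effort': array([-3.54222087e-03, -4.12455511e+01, -2.31973618e+01,  7.22528505e-02,
        4.58552234e-02, -1.57769723e-04]), 'ee_pos': array([ 138.13163117, -557.66967173,  232.12954563]), 'ee_rot': array([-1.79898819e+02, -2.78605788e-03,  1.39117058e+01]), 'force': array([-0.57825451,  0.59232925,  0.32969366]), 'torque': array([ 0.00404159, -0.00697613, -0.06325525]), 'gripper_width': 90.99504884028752}
scene [[407.25642682   0.         327.15450906]
 [  0.         407.25642682 199.37636733]
 [  0.           0.           1.        ]] [ 1.78525819  1.45580787 -0.75415447] [-112.94016691 -171.78993835 1659.58948461]
top [[443.91724541   0.         316.80620082]
 [  0.         443.91724541 203.95066919]
 [  0.           0.           1.        ]] [ 2.17691346 -2.11901357  0.16296875] [ -23.90940869  514.45458626 1270.22424759]
```

View pics/scene1.png

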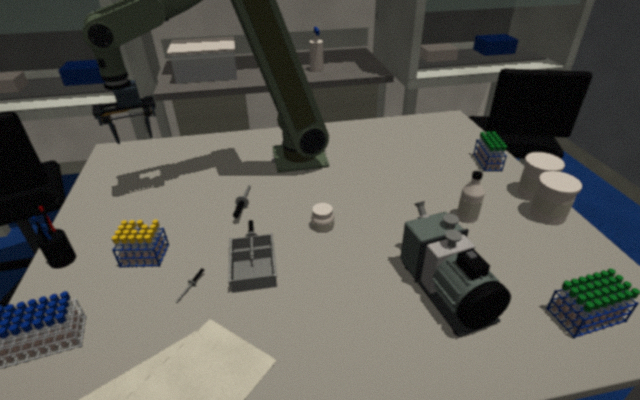

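View pics/top1.png

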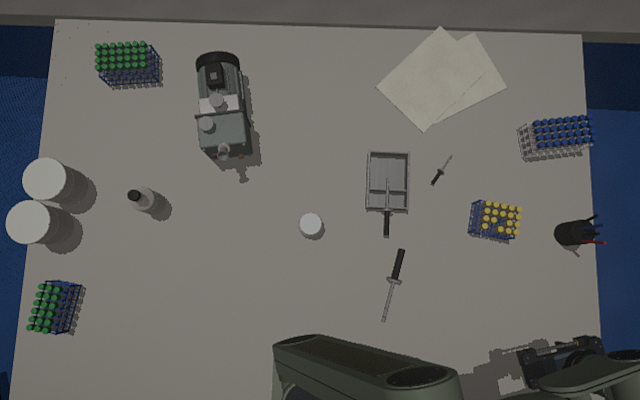

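The scene picture shows the tray at about (253,260), with the dipstick handle at (251,228), and the pump with its tube mouth near (421,205). In the top picture the handle is at (387,223), the tray at (388,180), and the tube mouth near (223,152). The larger and smaller look-alikes lie on the bench. I'll enlarge these areas.

Run:
```python
import cv2,pickle,numpy as np
t=pickle.load(open("top.pkl","rb"))["color"];s=pickle.load(open("scene.pkl","rb"))["color"]
def c(im,x,y,w=66,h=50):
    im=im[y:y+h,x:x+w]; im=cv2.resize(im,None,fx=6,fy=6,interpolation=cv2.INTER_CUBIC)
    im=np.clip(im.astype(float)*1.6,0,255).astype(np.uint8)
    for i in range(0,w,10): cv2.putText(im,str(x+i),(i*6,8),0,.3,(255,0,0)); im[:, i*6]=im[:,i*6]//2
    for j in range(0,h,10): cv2.putText(im,str(y+j),(0,j*6+8),0,.3,(255,0,0)); im[j*6]=im[j*6]//2
    return im
a=np.vstack([np.hstack([c(t,355,190),c(t,195,120)]),np.hstack([c(s,220,215),c(s,390,190)])])
cv2.imwrite("pics/crop1.png",a[:,:,::-1]);print(a.shape)
```

```text
(600, 792, 3)
```

View pics/crop1.png

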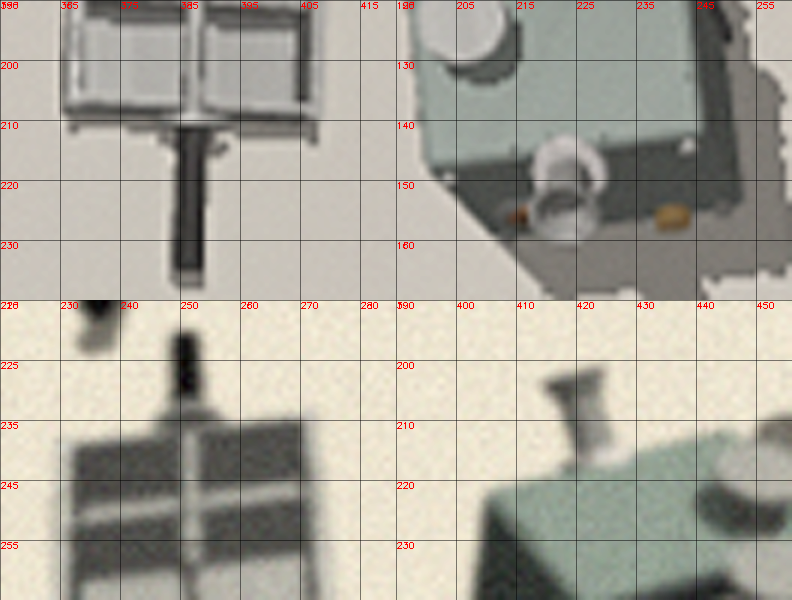

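```bash
cat > h.py <<'E'
import cv2,pickle,numpy as np
from scipy.spatial.transform import Rotation as Ro
def cam(f):
    R=cv2.Rodrigues(np.array(f["rvec"],float))[0]; return R,np.array(f["tvec"],float).ravel(),f["K"]
def ray(f,u,v,fish=False):
    R,t,K=cam(f); x=(u-K[0,2])/K[0,0]; y=(v-K[1,2])/K[1,1]
    if fish:
        r=np.hypot(x,y); s=np.sinc(r/np.pi); d=np.array([x*s,y*s,np.cos(r)])
    else: d=np.array([x,y,1.])
    d=R.T@d; return -R.T@t, d/np.linalg.norm(d)
def atz(f,u,v,z,fish=False):
    c,d=ray(f,u,v,fish); return c+d*(z-c[2])/d[2]
def tri(*rs):
    A=sum(np.eye(3)-np.outer(d,d) for c,d in rs); b=sum((np.eye(3)-np.outer(d,d))@c for c,d in rs)
    p=np.linalg.solve(A,b); return p,[np.linalg.norm(np.cross(p-c,d)) for c,d in rs]
E
python3 - <<'E'
from h import *
np.set_printoptions(suppress=True,precision=1)
T=pickle.load(open("top.pkl","rb"));S=pickle.load(open("scene.pkl","rb"))
print("cams",ray(T,0,0)[0],ray(S,0,0)[0])
for n,p in dict(hs=(386.6,211.5),he=(386.1,236),).items(): print(n,atz(T,*p,37))
for n,p in dict(hs=(251.5,233),he=(250.8,221)).items(): print(n,"S",atz(S,*p,37))
for n,p in dict(nl=(366,208.5),nr=(408,211),fl=(369,152),fr=(410,153)).items(): print(n,atz(T,*p,45))
for p in [(223.5,148.7),(223.3,155.3)]: print("mouth",tri(ray(T,*p),ray(S,419.7,203)),atz(T,*p,175))
for n,p in dict(cfl=(200,147.5),cfr=(245,142.5),tub=(311,224)).items(): print(n,atz(T,*p,155 if n!="tub" else 70))
E
```

```text
cams [ 324.6   -5.4 1331.7] [1442.7 -170.2  828.3]
hs [ 498.2 -216.    37. ]
he [ 426.  -214.8   37. ]
hs S [ 484.5 -213.2   37. ]
he S [ 426.2 -212.5   37. ]
nl [ 504.3 -154.3   45. ]
nr [ 500.3 -277.4   45. ]
fl [ 674.7 -161.5   45. ]
fr [ 675.1 -284.    45. ]
mouth (array([633.9, 240.7, 186.7]), [np.float64(0.9706966779269878), np.float64(0.9706966779269008)]) [637.4 244.2 175. ]
mouth (array([619.7, 245.2, 175.2]), [np.float64(1.5890260423355282), np.float64(1.5890260423354885)]) [619.2 243.7 175. ]
cfl [644.3 312.6 155. ]
cfr [661.9 190.9 155. ]
tub [451.9   5.1  70. ]
```

The measurements agree with the given sizes. The handle middle is at about (460,-215,37) and the tube mouth at about (620,245,175). The pump yaw is about 8°. The handle span of about 70 mm and the 35 mm from mouth to case both check out. Next I move over the handle.

```bash
python3 -m jog '[[[4.9,-3.2,0],0,0.6],[[4.9,-3.2,0],0,0.6],[[4.9,-3.2,0],0,0.6],[[4.9,-3.2,0],0,0.6],[[4.9,-3.2,0],0,0.6],[[4.9,-3.2,0],0,0.6],[[4.9,-3.2,0],0,0.6],[[4.9,-3.2,0],0,0.6],[[0,0,0],7.7,0.6],[[0,0,0],7.7,0.6]]' 10
cat > look.py <<'E'
import sys,cv2,pickle
from workcell import viewer,telemetry
n,o=sys.argv[1:3]; f=viewer.grab_frame(n); pickle.dump(f,open(o+".pkl","wb")); cv2.imwrite(f"pics/{o}.png",cv2.convertScaleAbs(f["color"][:,:,::-1],alpha=1.5))
s=telemetry.state(); print(s["time_s"],s["ee_pos"],s["ee_rot"],s["force"],s["gripper_width"])
E
python3 look.py wrist w1
```

```text
time_s: 1.35
ee_pos: [466.7, -203.8, 228.6]
ee_rot: [-179.7, 0.2, -2.0]
force: [0.0, -0.9, -1.1]
gripper_width: 54.4
1.4 [ 466.71186712 -203.7917331   228.56071382] [-1.79696451e+02  1.69624204e-01 -2.21358411e+00] [ 0.04642876 -0.02054558 -0.63995978] 55.066673452568175
```

View pics/w1.png

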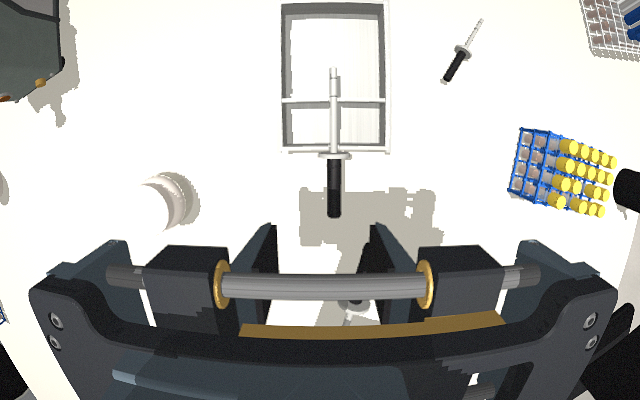

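The wrist view shows the handle from (335,158) to (334,217), collar at (334,155), and tip at (333,69). The tub is at left, at (168,200).

Run:
```python
from h import *
np.set_printoptions(suppress=True,precision=1)
W=pickle.load(open("w1.pkl","rb"))
for n,p in dict(c=(334.3,155),hs=(334.5,158),he=(334,215),tip=(333,69)).items(): print(n,atz(W,*p,37,True))
for p in ((282,148),(386,152)): print(atz(W,*p,45,True))
```

```text
c [ 501.8 -216.7   37. ]
hs [ 498.4 -216.8   37. ]
he [ 431.6 -214.4   37. ]
tip [ 597.9 -218.4   37. ]
[ 512.8 -159.7   45. ]
[ 504.8 -273.6   45. ]
```

```bash
python3 -m jog '[[[-0.4,1.15,5],0,0.5],[[0,0,5],0,0.5],[[0,0,5],0,0.5],[[0,0,3],0,0.5],[[0,0,1],0,0.5]]' 4; python3 -c "
from workcell import telemetry;s=telemetry.state();print(s['ee_pos'],s['ee_rot'])"
```

```text
time_s: 2.02
ee_pos: [462.9, -215.7, 34.4]
ee_rot: [-179.8, -0.1, -1.7]
force: [0.2, -0.0, -0.9]
gripper_width: 45.6
[ 462.89122608 -215.71172951   34.39748691] [-1.79812391e+02 -6.22496082e-02 -1.72037493e+00]
```

```bash
python3 -m jog '[[[0,0,-0.25],0,0],[[0,0,0],0,0],[[0,0,0],0,0],[[0,0,0],0,0],[[0,0,0],0,0],[[0,0,0],0,0]]' 3; python3 -m jog '[[[0,0,-2],0,0],[[0,0,-3],0,0],[[0,0,-4],0,0],[[0,0,-4],0,0],[[0,0,0],0,0]]'; python3 look.py wrist w2;python3 look.py scene s2; python3 -c "
import cv2,numpy as np
a=cv2.imread('pics/w2.png')[0:300,140:540];b=cv2.resize(cv2.imread('pics/s2.png')[150:300,150:350],None,fx=2,fy=2);cv2.imwrite('pics/c2.png',np.hstack([a,b]))"
```

```text
time_s: 2.78
ee_pos: [464.8, -216.9, 40.6]
ee_rot: [-180.0, -0.4, -1.6]
force: [-0.3, -0.0, -0.5]
gripper_width: 15.9
time_s: 3.4
ee_pos: [463.5, -216.7, 173.5]
ee_rot: [-179.9, -0.3, -1.6]
force: [0.0, 0.7, -0.6]
gripper_width: 15.5
3.45 [ 462.18618322 -216.07531156  171.64166605] [-1.79811608e+02 -3.41108337e-02 -1.62590453e+00] [-0.48723271  0.01729086 -1.19981248] 15.753409190636967
3.5 [ 461.32240099 -215.66244641  170.25194575] [-1.79736759e+02  1.31506875e-01 -1.62524392e+00] [-0.39325023 -1.14475027 -1.0062419 ] 15.659949803917474
```

View pics/c2.png

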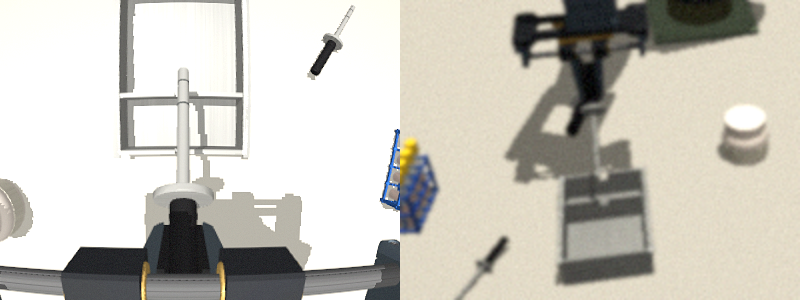

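The wrist crop shows the tip at (323,69) and the collar at (323,190) in full-frame pixels. The dipstick seems to be drooping, so I'll compute its angle.

```bash
cat > tilt.py <<'E'
from h import *
from scipy.optimize import least_squares
import sys
def proj(f,P):
    R,t,K=cam(f); p=R@P+t; r=np.hypot(p[0],p[1]); a=np.arctan2(r,p[2]); return np.array([K[0,0]*a*p[0]/r+K[0,2],K[1,1]*a*p[1]/r+K[1,2]])
def fit(f,tcp,yaw,tip,col):
    c,s=np.cos(np.radians(yaw)),np.sin(np.radians(yaw))
    def pts(q):
        th=np.radians(q[0]); d=np.array([np.cos(th)*c,np.cos(th)*s,-np.sin(th)]); return tcp+d*q[1], tcp+d*(q[1]-97)
    r=least_squares(lambda q: np.r_[proj(f,pts(q)[0])-tip,proj(f,pts(q)[1])-col],[20,135]); return r.x,r.fun,pts(r.x)
E
python3 - <<'E'
from tilt import *
np.set_printoptions(suppress=True,precision=1)
print(fit(pickle.load(open("w2.pkl","rb")),np.array([462.2,-216.1,171.6]),-1.6,(323,69),(323.5,192)))
E
```

```text
(array([ 33.7, 139.7]), array([-0.6,  0. , -1.1, -0. ]), (array([ 578.4, -219.3,   94.2]), array([ 497.7, -217.1,  147.9])))
```

```bash
python3 -m jog '[[[0,0,0],0,0],[[0,0,0],0,0],[[0,0,0],0,0]]' 3; python3 look.py wrist w3
python3 - <<'E'
import cv2
a=cv2.imread('pics/w3.png')[30:280,220:420];cv2.imwrite('pics/c3.png',cv2.resize(a,None,fx=2,fy=2))
E
```

```text
time_s: 3.88
ee_pos: [459.4, -214.7, 166.6]
ee_rot: [-179.6, 0.5, -1.6]
force: [0.1, 0.4, -0.8]
gripper_width: 15.7
3.925 [ 459.36560758 -214.70270125  166.61884082] [-179.55301763    0.53267658   -1.62194043] [-0.34708924 -0.17651889 -1.42540194] 15.721042503643218
```

View pics/c3.png

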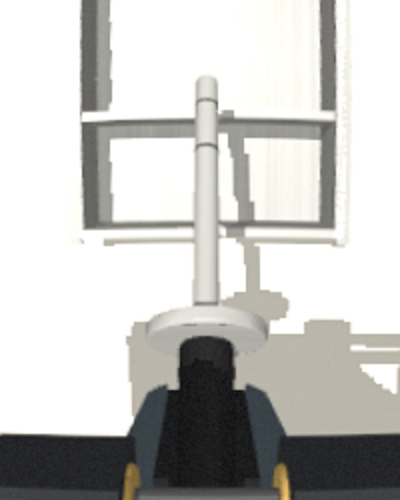

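The dipstick has settled at about 34° and stays there. A quick lift should add droop. Then I'll tighten the grip, turn, and travel.

```bash
python3 -m jog '[[[0,0,-6],0,0],[[0,0,-6],0,0],[[0,0,-1],0,0],[[0,0,0],0,0]]' 3; python3 look.py wrist w4; python3 -m jog '[[[0,0,0],0,0],[[0,0,0],-9.7,0],[[1.3,-5.4,0],0,0],[[1.3,-5.4,0],0,0],[[1.3,-5.4,0],0,0],[[1.3,-5.4,0],0,0],[[1.3,-5.4,0],0,0],[[1.3,-5.4,0],0,0],[[1.3,-5.4,0],0,0],[[0,0,0],0,0]]' 25;  python3 look.py wrist w5
python3 - <<'E'
import cv2,numpy as np
a=cv2.imread('pics/w4.png')[30:280,220:420];b=cv2.imread('pics/w5.png')[0:280,150:450]
cv2.imwrite('pics/c4.png',np.hstack([cv2.resize(a,(400,500)),cv2.resize(b,(400,373))[:500] if 0 else np.vstack([cv2.resize(b,(400,373)),np.zeros((127,400,3),np.uint8)])]))
E
```

```text
time_s: 4.42
ee_pos: [459.8, -215.4, 297.2]
ee_rot: [-179.4, 0.9, -1.6]
force: [-0.2, -0.3, -0.8]
gripper_width: 15.8
4.475 [ 459.6261981  -215.29849788  296.78613831] [-179.38608922    0.89995811   -1.61874341] [-0.41145874  0.45023997 -0.87867407] 15.850928508196645
time_s: 5.72
ee_pos: [490.8, 183.3, 284.1]
ee_rot: [-178.9, 2.5, 8.2]
force: [-0.4, -1.1, -1.3]
gripper_width: 15.7
5.775 [490.53129718 181.51882734 283.96022195] [-178.93583908    2.50649775    8.10506022] [ 0.19088122 -0.23477746 -1.68963614] 15.32078007134689
```

View pics/c4.png

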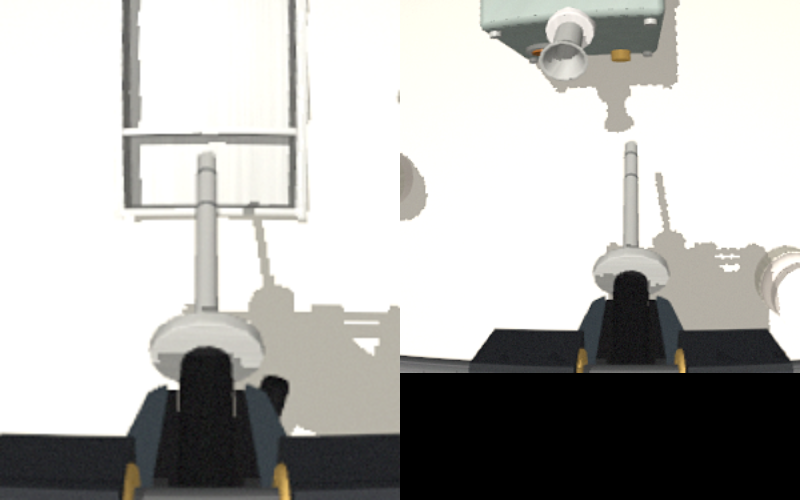

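The left crop has the tip at (323.5,108) and the collar at (323.5,200). The right crop shows the tube mouth open towards us, centred at (272.3,44.3) in full-frame pixels, with the rod tip at (323.3,108) and the collar at about (323.3,202).

Run:
```python
from tilt import *
np.set_printoptions(suppress=True,precision=1)
W=pickle.load(open("w5.pkl","rb"));tcp=np.array([490.5,181.5,284.0])
print(fit(W,tcp,8.1,(323.3,108),(323.3,203)))
T=pickle.load(open("top.pkl","rb"));S=pickle.load(open("scene.pkl","rb"))
m=atz(W,272.3,44.3,175,True);print(m)
print(tri(ray(W,272.3,44.3,True),ray(T,223.3,155.3)))
# predicted appearance check: collar of flange base (570,27)/1.333: tube axis direction in image
for p in ((578,27),): print(proj(W,np.array([620,244,175.])))
for yw in (4,8,12):
  a=np.radians(yw); print(yw,proj(W,m+60*.707*np.array([np.cos(a),np.sin(a),-1])))
# case front edge lower/top corners
print(atz(W,150+(481-400)/1.3333,25/1.3333,155,True),atz(W,150+(662-400)/1.3333,12/1.3333,155,True))
```

```text
(array([ 53.8, 138.5]), array([ 4.6, -0. ,  3.8,  0.1]), (array([571.4, 193. , 172.2]), array([514.8, 185. , 250.5])))
[619.5 246.  175. ]
(array([620.6, 246.1, 169.2]), [np.float64(1.1067710239971826), np.float64(1.1067710239971167)])
[274.8  44. ]
4 [283.6  11.4]
8 [280.5  11.4]
12 [277.5  11.7]
[645.6 313.  155. ] [664.6 189.7 155. ]
```

```bash
cat > wp.py <<'E'
from tilt import *
from workcell import telemetry
np.set_printoptions(suppress=True,precision=2)
M=np.array([619.7,245.5,175.]); yw=np.radians(8.6)
D=np.array([np.cos(yw),np.sin(yw),-1])/2**.5   # inward along tube
def state():
    s=telemetry.state(); return np.array(s["ee_pos"]),Ro.from_euler("xyz",s["ee_rot"],degrees=True).as_matrix(),s
def fitR(f,tcp,R,tip,col):
    def pts(q):
        th=np.radians(q[0]); d=R@np.array([np.cos(th),q[2],np.sin(th)]); return tcp+d*q[1], tcp+d*(q[1]-97)
    r=least_squares(lambda q: np.r_[proj(f,pts(q)[0])-tip,proj(f,pts(q)[1])-col],[45,135,0]); P=pts(r.x)
    d=(P[0]-P[1])/97; return r.x,r.fun,P[0],d,P[0]-tcp
def go(target,tcp,R): return (R.T@(np.array(target)-tcp))/10
E
python3 - <<'E'
from wp import *
tcp,R,s=state(); print(s["ee_pos"],s["ee_rot"])
q,res,tip,d,off=fitR(pickle.load(open("w5.pkl","rb")),tcp,R,(323.3,108),(323.3,203))
print(q,res,tip,"dir tilt",np.degrees(np.arcsin(-d[2])),"yaw",np.degrees(np.arctan2(d[1],d[0])),"off",off)
for k in (-25,0,18): print(k, M+D*k-off, go(M+D*k-off,tcp,R))
E
```

```text
[490.53 181.52 283.96] [-178.94    2.51    8.11]
[ 51.38 138.57  -0.02] [-0.67  0.02  1.67 -0.04] [570.78 197.31 172.08] dir tilt 53.841851834363545 yaw 11.133866239008903 off [  80.25   15.79 -111.88]
-25 [521.97 227.06 304.56] [ 3.66 -4.11 -2.15]
0 [539.45 229.71 286.88] [ 5.5  -4.09 -0.46]
18 [552.03 231.61 274.15] [ 6.83 -4.08  0.76]
```

```bash
python3 -m jog '[[[1.8,-2,-1.2],0,0],[[1.8,-2,-1.2],0,0],[[0,0,0],0,0],[[0,0,0],0,0]]'; python3 look.py wrist w6
python3 - <<'E'
import cv2
a=cv2.imread('pics/w6.png')[0:240,220:420];cv2.imwrite('pics/c6.png',cv2.resize(a,None,fx=2.5,fy=2.5,interpolation=2))
E
```

```text
time_s: 6.28
ee_pos: [520.5, 220.6, 303.3]
ee_rot: [-179.2, 3.1, 7.8]
force: [0.4, -0.2, -0.5]
gripper_width: 15.3
6.325 [520.52880587 220.63223362 303.33330739] [-179.24046829    3.06039034    7.78500434] [-0.25534568  0.2971441  -1.30182342] 15.535137443430463
```

View pics/c6.png

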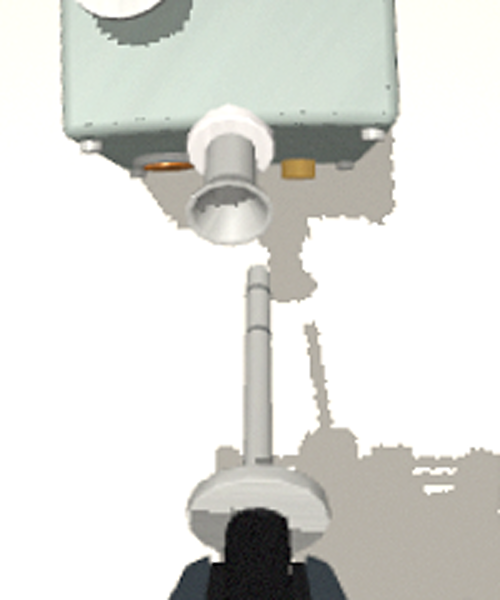

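The mouth is centred at (311.8,84.8), the tip is at (323.2,107.5), and the collar is at (323.6,203).

Run:
```python
from wp import *
tcp,R,s=state()
W=pickle.load(open("w6.pkl","rb"))
q,res,tip,d,off=fitR(W,tcp,R,(323.2,107.5),(323.6,203))
print(q,res,tip,"dir tilt",np.degrees(np.arcsin(-d[2])),"yaw",np.degrees(np.arctan2(d[1],d[0])),"off",off)
m=atz(W,311.8,84.8,175,True); print("mouth",m)
fl=M+D*50; print("proj axis +35/+50",proj(W,m+D*35),proj(W,fl))
M2=(m+M)/2; print(M2)
for k in (-5,0,18): print(k, M2+D*k-off, go(M2+D*k-off,tcp,R))
```

```text
[ 51.27 137.89   0.  ] [ 0.12  0.   -0.3  -0.  ] [600.04 232.66 191.32] dir tilt 54.32615465464951 yaw 8.605507997384352 off [  79.51   12.03 -112.02]
mouth [618.48 245.5  175.  ]
proj axis +35/+50 [312.59  60.93] [313.07  50.8 ]
[619.09 245.5  175.  ]
-5 [536.08 232.94 290.55] [ 1.77 -0.99  1.2 ]
0 [539.58 233.47 287.02] [ 2.15 -0.99  1.53]
18 [552.16 235.37 274.29] [ 3.48 -1.    2.74]
```

```bash
python3 -m jog '[[[0.8,-1,0.3],0,0],[[1.0,-0.1,0.8],0,0],[[0,0,0],0,0]]' 5
python3 - <<'E'
from wp import *
tcp,R,s=state(); print(tcp,s["ee_rot"],s["force"])
off=R@np.array([np.cos(np.radians(51.3)),0,np.sin(np.radians(51.3))])*138
M=np.array([619.1,245.5,175])
for k in (-5,8,18): print(k, go(M+D*k-off,tcp,R))
E
```

```text
time_s: 6.7
ee_pos: [536.5, 233.2, 290.0]
ee_rot: [-179.3, 3.2, 7.7]
force: [-0.5, 0.4, -0.7]
gripper_width: 15.8
[536.5  233.16 289.99] [-179.28    3.15    7.69] [-0.51  0.42 -0.66]
-5 [-0.03  0.02 -0.08]
8 [0.94 0.02 0.79]
18 [1.68 0.01 1.45]
```

```bash
python3 -m jog '[[[0.6,0,0.5],0,0],[[0.5,0,0.4],0,0],[[0.5,0,0.45],0,0],[[0.1,0,0.1],0,0],[[0,0,0],0,0]]'; python3 look.py wrist w7
python3 - <<'E'
from wp import *
import cv2
a=cv2.imread('pics/w7.png')[20:260,220:420];cv2.imwrite('pics/c7.png',cv2.resize(a,None,fx=2.5,fy=2.5,interpolation=2))
tcp,R,s=state(); M=np.array([619.1,245.5,175])
for k in (20,25,35,50,70,90,95): print(k,(M+D*(k-138)).round(1),go(M+D*(k-138),tcp,R))
E
```

```text
time_s: 7.32
ee_pos: [553.6, 235.5, 273.1]
ee_rot: [-179.3, 3.2, 7.7]
force: [0.4, 0.9, -0.6]
gripper_width: 15.9
7.375 [553.603452   235.46078828 273.17078503] [-179.30011319    3.19234734    7.68006674] [-0.23827344 -0.29316841 -0.71864518] 16.32120833685075
20 [536.6 233.  258.4] [-1.63  0.03  1.57]
25 [540.1 233.6 254.9] [-1.26  0.03  1.9 ]
35 [547.1 234.6 247.8] [-0.52  0.03  2.57]
50 [557.6 236.2 237.2] [0.6  0.02 3.57]
70 [571.6 238.3 223.1] [2.09 0.02 4.9 ]
90 [585.5 240.4 208.9] [3.58 0.01 6.23]
95 [589.  241.  205.4] [3.96 0.01 6.57]
```

View pics/c7.png

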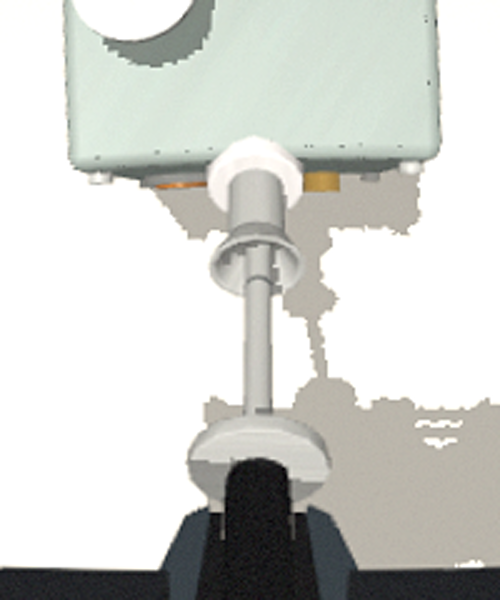

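The tip is inside the bell and laterally centred to within about 1 mm: rod at x=258, bell centre at 255 in the crop. Next I swing the grip onto the tube axis with a light grip.

```bash
python3 -m jog '[[[-0.4,0,0.5],0,0],[[-0.4,0,0.6],0,0],[[-0.4,0,0.6],0,0],[[-0.06,0,0.2],0,0],[[0,0,0],0,0]]' 4; python3 look.py wrist w8; python3 look.py scene s8
python3 - <<'E'
from wp import *
import cv2
a=cv2.imread('pics/w8.png')[20:260,220:380];b=cv2.imread('pics/s8.png')[140:260,350:470]
cv2.imwrite('pics/c8.png',np.hstack([cv2.resize(a,(400,600)),cv2.resize(b,(400,400)) if 0 else cv2.copyMakeBorder(cv2.resize(b,(400,400)),0,200,0,0,0)]))
tcp,R,s=state(); M=np.array([619.1,245.5,175])
for k in (25,35,50,70,90,95): print(k,(M+D*(k-138)).round(1),go(M+D*(k-138),tcp,R))
E
```

```text
time_s: 8.0
ee_pos: [539.0, 233.9, 254.7]
ee_rot: [-179.3, 3.1, 7.7]
force: [0.9, -0.4, -0.3]
gripper_width: 15.7
8.05 [539.10964297 233.89799507 254.7093006 ] [-179.27195119    3.05159838    7.70036139] [ 1.67388148 -0.42607585  0.3563951 ] 15.728461465430263
8.1 [539.17829892 233.91401364 254.75368197] [-179.27140874    3.05444458    7.6987225 ] [ 0.05281359 -0.16710972 -0.367906  ] 15.83687528051222
25 [540.1 233.6 254.9] [ 0.09  0.05 -0.02]
35 [547.1 234.6 247.8] [0.83 0.05 0.65]
50 [557.6 236.2 237.2] [1.94 0.04 1.65]
70 [571.6 238.3 223.1] [3.43 0.04 2.99]
90 [585.5 240.4 208.9] [4.92 0.03 4.33]
95 [589.  241.  205.4] [5.29 0.03 4.66]
```

View pics/c8.png

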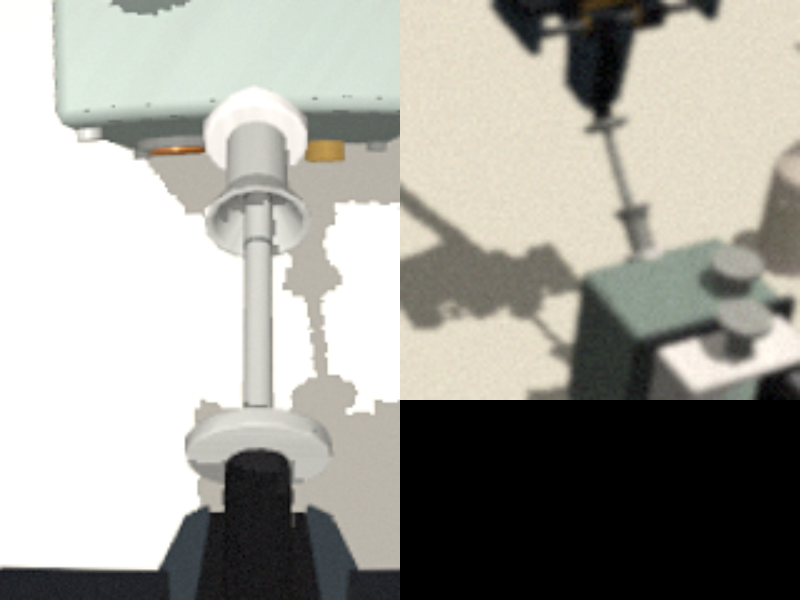

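The rod is now nearly collinear with the tube in both views. I slide it in while watching the force.

```bash
python3 -m jog '[[[0.75,0,0.66],0,0],[[0.75,0,0.66],0,0],[[0.75,0,0.66],0,0],[[0,0,0],0,0]]' 5
python3 - <<'E'
from wp import *
tcp,R,s=state(); M=np.array([619.1,245.5,175]); v=tcp-M
print("depth",v@D+138,"perp",v-(v@D)*D, go(M+D*(75-138),tcp,R),s["force"],s["torque"])
E
python3 -m jog '[[[0.75,0,0.66],0,0],[[0.75,0,0.66],0,0],[[0,0,0],0,0]]'
python3 - <<'E'
from wp import *
tcp,R,s=state(); M=np.array([619.1,245.5,175]); v=tcp-M
print("depth",v@D+138,"perp",v-(v@D)*D, go(M+D*(90-138),tcp,R),s["force"],s["torque"])
E
```

```text
time_s: 8.6
ee_pos: [562.4, 237.2, 231.4]
ee_rot: [-179.3, 3.1, 7.7]
force: [0.2, 0.2, -1.0]
gripper_width: 15.9
depth 57.56878957730248 perp [-0.5   0.24 -0.46] [1.34 0.02 1.12] [ 0.16  0.17 -1.  ] [ 0.   -0.18  0.03]
time_s: 8.98
ee_pos: [577.8, 239.5, 216.3]
ee_rot: [-179.3, 3.1, 7.7]
force: [0.6, -0.0, -0.6]
gripper_width: 15.9
depth 79.2672076034631 perp [-0.28  0.16 -0.26] [0.82 0.02 0.69] [ 0.63 -0.01 -0.55] [-0.02 -0.15 -0.02]
```

```bash
python3 -m jog '[[[0.75,0,0.65],0,0],[[0,0,0],0,0]]'; for i in 1; do python3 -m jog '[[[0.2,0,0.18],0,0],[[0,0,0],0,0]]'; done; python3 -m jog '[[[0.2,0,0.18],0,0],[[0,0,0],0,0]]';  python3 -m jog '[[[0.2,0,0.18],0,0],[[0,0,0],0,0]]'
python3 - <<'E'
from wp import *
tcp,R,s=state(); M=np.array([619.1,245.5,175]); v=tcp-M
print("depth",v@D+138,"perp",v-(v@D)*D,s["force"],s["force"]@D)
E
```

```text
time_s: 9.22
ee_pos: [585.3, 240.6, 209.0]
ee_rot: [-179.3, 3.1, 7.7]
force: [-0.3, -0.6, -0.4]
gripper_width: 15.6
time_s: 9.48
ee_pos: [587.1, 240.9, 207.1]
ee_rot: [-179.3, 3.1, 7.7]
force: [0.2, -0.4, -0.9]
gripper_width: 16.1
time_s: 9.72
ee_pos: [588.2, 241.0, 206.1]
ee_rot: [-179.3, 3.2, 7.7]
force: [0.3, -0.8, -1.9]
gripper_width: 15.6
time_s: 9.98
ee_pos: [589.3, 241.1, 205.2]
ee_rot: [-179.3, 3.2, 7.7]
force: [0.3, 0.7, -0.9]
gripper_width: 16.1
depth 95.3961718686181 perp [0.02 0.15 0.04] [ 0.32  0.74 -0.91] 0.9510611564246982
```

```bash
python3 -m jog '[[[0.2,0,0.18],0,0],[[0,0,0],0,0]]'; python3 -m jog '[[[0.2,0,0.18],0,0],[[0,0,0],0,0]]'; python3 look.py wrist w9
python3 - <<'E'
from wp import *
import cv2
a=cv2.imread('pics/w9.png')[20:260,220:420];cv2.imwrite('pics/c9.png',cv2.resize(a,None,fx=2.5,fy=2.5,interpolation=2))
tcp,R,s=state(); M=np.array([619.1,245.5,175]); v=tcp-M
print("depth",v@D+138,"perp",v-(v@D)*D,s["force"],s["force"]@D)
E
```

```text
time_s: 10.22
ee_pos: [590.6, 241.3, 203.8]
ee_rot: [-179.3, 3.3, 7.7]
force: [-0.7, 1.1, -0.1]
gripper_width: 15.9
time_s: 10.48
ee_pos: [592.0, 241.5, 202.3]
ee_rot: [-179.3, 3.3, 7.7]
force: [-2.5, -0.4, 0.6]
gripper_width: 16.1
10.525 [592.06398059 241.52612558 202.26036218] [-179.28221221    3.34742015    7.7233391 ] [-1.78617171 -0.43593741  2.20784393] 15.722127275487937
depth 99.40142124274378 perp [-0.05  0.11 -0.03] [-1.79 -0.44  2.21] -2.856089603659905
```

View pics/c9.png

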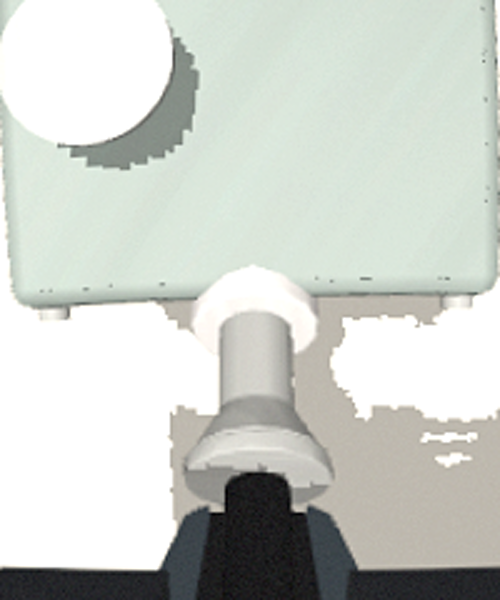

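The collar sits on the mouth and the axial force is rising, about -2.9 N. I give one more small nudge and then leave it home for a second.

```bash
python3 -m jog '[[[0.2,0,0.18],0,0],[[0,0,0],0,0]]'; python3 -m jog '[[[0.15,0,0.13],0,0],[[0,0,0],0,0]]';python3 - <<'E'
from wp import *
tcp,R,s=state(); M=np.array([619.1,245.5,175]); v=tcp-M
print("depth",v@D+138,"perp",v-(v@D)*D,s["force"],s["force"]@D)
E
```

```text
time_s: 10.78
ee_pos: [593.6, 241.8, 200.7]
ee_rot: [-179.3, 3.4, 7.7]
force: [-1.1, 0.2, 0.7]
gripper_width: 15.7
time_s: 11.02
ee_pos: [594.6, 241.9, 199.7]
ee_rot: [-179.3, 3.4, 7.7]
force: [-1.4, -0.2, 2.7]
gripper_width: 15.8
depth 103.06007911114088 perp [-0.05  0.11 -0.04] [-1.39 -0.2   2.65] -2.867417968844272
```

```bash
python3 -m jog '[[[0,0,0],0,0],[[0.2,0,0.18],0,0],[[0,0,0],0,0]]' 10
python3 - <<'E'
from wp import *
tcp,R,s=state(); M=np.array([619.1,245.5,175]); v=tcp-M
print("depth",v@D+138,"perp",v-(v@D)*D,s["force"],s["force"]@D)
W=pickle.load(open("w9.pkl","rb"));t9=np.array([592.06,241.5,202.3])
for k in (0,-3,-6,-10): print(k,proj(W,M+D*(k-5)+18*np.array([0,0,0])), (proj(W,M+D*(k-5)-18*np.array([.7,.1,.7]))-[220,20])*2.5)
E
python3 -m jog '[[[0,0,0],0,0],[[0,0,0],0,0],[[0,0,0],0,0],[[0,0,0],0,0],[[0,0,0],0,0],[[0,0,0],0,0],[[0,0,0],0,0],[[0,0,0],0,0]]'
```

```text
time_s: 11.4
ee_pos: [595.1, 242.0, 199.2]
ee_rot: [-179.3, 3.6, 7.8]
force: [-1.6, 0.4, 0.2]
gripper_width: 15.7
depth 103.75506771280186 perp [-0.02  0.08 -0.01] [-1.56  0.38  0.21] -1.196205279735598
0 [323.25 208.1 ] [259.05 499.93]
-3 [323.27 212.74] [259.11 510.75]
-6 [323.29 217.44] [259.16 521.7 ]
-10 [323.32 223.81] [259.22 536.48]
time_s: 12.4
ee_pos: [595.2, 241.9, 199.1]
ee_rot: [-179.3, 3.6, 7.8]
force: [-2.1, -0.9, 3.7]
gripper_width: 16.0
```

```bash
python3 -m jog '[[[-0.75,0,-0.66],0,0],[[-0.75,0,-0.66],0,0],[[-0.75,0,-0.66],0,0],[[-0.75,0,-0.66],0,0],[[0,0,0],0,0]]' 12
python3 - <<'E'
from wp import *
tcp,R,s=state(); M=np.array([619.1,245.5,175]); v=tcp-M
print("depth",v@D+138,"perp",v-(v@D)*D,s["force"],s["force"]@D,"\n",go(tcp-10*D,tcp,R),go(M+D*((v@D)-40),tcp,R))
E
```

```text
time_s: 13.02
ee_pos: [566.5, 237.8, 228.4]
ee_rot: [-179.3, 3.4, 7.7]
force: [0.8, 0.9, -1.6]
gripper_width: 15.4
depth 62.67735560463059 perp [0.09 0.23 0.12] [ 0.76  0.91 -1.57] 1.736083060500341 
 [-0.75  0.   -0.66] [-3.    0.03 -2.64]
```

```bash
python3 -m jog '[[[-0.75,0,-0.66],0,0],[[-0.75,0,-0.66],0,0],[[-0.75,0,-0.66],0,0],[[-0.75,0,-0.66],0,0],[[-0.75,0,-0.66],0,0],[[-0.75,0,-0.66],0,0],[[-0.75,0,-0.66],0,0],[[-0.75,0,-0.66],0,0],[[-1.5,0,-1.3],0,0],[[0,0,0],0,0]]' 20; python3 look.py wrist w10
python3 - <<'E'
from wp import *
import cv2
tcp,R,s=state(); print(s["force"]); print(go([485,-216.5,250],tcp,R))
W=cv2.imread("pics/w10.png",0); 
# rod outline rows: print dark/bright edges along rows around col 323
for r in range(60,200,12): print(r,W[r,300:348:3])
E
```

```text
time_s: 14.28
ee_pos: [491.2, 226.6, 304.1]
ee_rot: [-179.3, 3.4, 7.8]
force: [-0.0, 0.4, -0.8]
gripper_width: 15.7
14.325 [491.36667229 226.5756399  303.20757267] [-179.28213524    3.43276489    7.7435954 ] [ 0.30367131 -0.37997874 -0.67339291] 15.412989251348405
[ 0.3  -0.38 -0.67]
[-6.27 43.89  5.16]
60 [171 172 172 194 201 200 214 231 237 227 217 209 195 174 175 172]
72 [255 255 255 254 254 254 255 255 255 225 172 171 172 174 174 171]
84 [255 255 255 255 255 255 255 255 255 255 255 253 174 174 174 173]
96 [254 255 255 255 255 255 227 207 207 171 255 164 175 177 174 172]
108 [255 255 255 255 255 255 145 209 211 160 255 255 255 255 255 255]
120 [255 255 255 255 255 255 179 211 207 162 255 255 255 255 255 255]
132 [255 255 255 255 255 255 171 211 206 164 255 255 255 255 255 171]
144 [255 255 255 255 255 255 174 209 207 167 255 255 255 255 255 255]
156 [255 255 255 255 255 255 177 212 206 169 255 255 255 255 255 255]
168 [255 255 255 255 255 255 182 211 206 170 255 255 255 255 255 255]
180 [255 255 202 178 177 172 187 210 205 169 253 252 253 171 176 178]
192 [255 255 196 176 175 178 188 209 203 171 165 177 175 178 174 177]
```

```bash
python3 -m jog '[[[-0.8,5.5,0.4],0,0],[[-0.8,5.5,0.5],0,0],[[-0.8,5.5,0.5],0,0],[[-0.8,5.5,0.5],0,0],[[-0.8,5.5,0.5],0,0],[[-0.8,5.5,0.5],0,0],[[-0.8,5.5,0.5],0,0],[[-0.6,5.2,0.5],0,0],[[0,0,0],9.3,0],[[0,0,0],0,0]]'; python3 look.py wrist w11
python3 - <<'E'
from wp import *
import cv2
tcp,R,s=state(); print(tcp,s["ee_rot"],s["gripper_width"],go([488,-216.8,140],tcp,R))
W=cv2.imread("pics/w11.png",0)
for r in range(80,130,6): print(r,W[r,296:350:3])
E
```

```text
time_s: 15.58
ee_pos: [488.6, -229.1, 256.1]
ee_rot: [-179.8, 3.6, -1.6]
force: [-0.3, -0.1, -0.8]
gripper_width: 15.8
15.625 [ 488.6168805  -229.0070123   256.02937482] [-179.83754425    3.60176017   -1.56633738] [-0.20511293  0.39432855 -0.4604176 ] 15.33606125051636
[ 488.62 -229.01  256.03] [-179.84    3.6    -1.57] 15.33606125051636 [ 0.63 -1.19 11.59]
80 [255 255 255 255 255 255 255 255 255 255 255 255 255 255 254 254 254 254]
86 [255 255 255 255 255 255 255 255 255 255 255 254 255 254 254 254 254 254]
92 [255 255 255 255 255 255 255 255 255 255 255 255 254 254 254 253 254 253]
98 [255 255 255 255 255 255 254 229 206 219 193 251 254 254 254 254 254 253]
104 [255 255 255 255 255 254 254 213 178 167 172 245 254 253 254 254 254 254]
110 [253 253 249 253 229 222 218 209 207 218 199 239 247 247 246 243 247 224]
116 [254 254 255 255 255 254 254 207 209 217 197 243 254 253 252 250 254 254]
122 [254 254 254 254 255 254 253 207 209 216 197 237 254 248 249 254 155 149]
128 [254 254 254 254 255 254 252 173 213 217 194 227 253 250 249 251 229 152]
```

```bash
python3 -m jog '[[[0.2,-1.2,4],0,0],[[0.2,0,4],0,0],[[0.2,0,3.4],0,0],[[0,0,0],0,0]]' ; python3 look.py wrist w12
python3 - <<'E'
from wp import *
import cv2
tcp,R,s=state(); print(tcp,s["ee_rot"],s["force"],go([488,-217,118],tcp,R))
a=cv2.imread('pics/w12.png')[20:240,220:420];cv2.imwrite('pics/c12.png',cv2.resize(a,None,fx=2.5,fy=2.5,interpolation=2))
W=cv2.imread("pics/w12.png",0)
for r in range(80,104,3): print(r,W[r,311:338:2])
E
```

```text
time_s: 16.12
ee_pos: [489.5, -214.1, 140.2]
ee_rot: [-179.9, 3.4, -0.8]
force: [-0.1, 0.3, 0.2]
gripper_width: 15.4
16.175 [ 490.72640837 -214.73875007  141.84007319] [-179.9676324    3.1998967   -0.7972373] [ 0.76204649  0.06005263 -0.6133461 ] 15.582235629123957
[ 490.73 -214.74  141.84] [-179.97    3.2    -0.8 ] [ 0.76  0.06 -0.61] [-0.14  0.23  2.4 ]
80 [255 255 255 255 255 255 255 255 255 255 255 255 255 255]
83 [255 255 255 255 255 255 255 255 255 255 255 255 255 255]
86 [255 255 255 255 255 255 255 255 255 255 255 255 255 255]
89 [255 255 255 255 255 255 255 255 255 255 254 255 255 255]
92 [255 255 255 255 255 255 255 255 255 255 254 255 255 255]
95 [255 255 255 255 201 217 224 215 214 255 254 255 255 255]
98 [255 255 255 223 195 218 225 214 174 254 254 255 255 255]
101 [255 255 255 223 196 218 225 214 174 254 254 255 255 255]
```

View pics/c12.png

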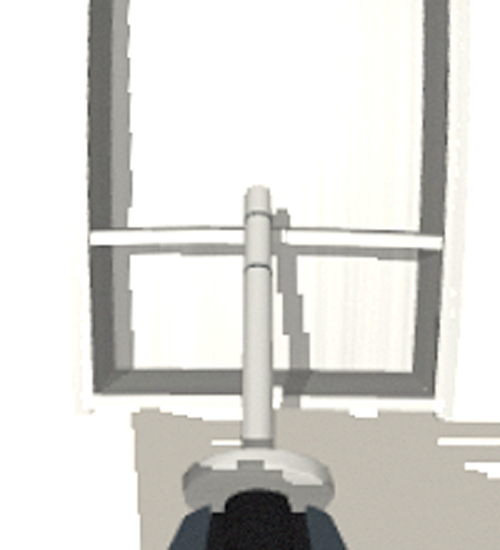

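The rod at x=258 sits about 7.5 px, or 2.4 mm, left of the tray's centreline at x=265, at both the cross bar and the near wall. That matches the computed +0.23 cm shift. I correct it and start lowering.

```bash
python3 -m jog '[[[-0.1,0.24,0.3],0.4,0],[[-0.1,0,1.2],0,0],[[0,0,0.6],0,0],[[0,0,0],0,0]]' 4;  python3 - <<'E'
from wp import *
tcp,R,s=state(); print(tcp,s["ee_rot"],s["force"]); a=tcp
for p in ([488,-216.9,92],[468,-216.4,70],[463,-216.3,40.5]): print(go(p,a,R)); a=np.array(p)
E
```

```text
time_s: 16.68
ee_pos: [489.9, -218.0, 123.8]
ee_rot: [179.8, 2.8, -1.1]
force: [-0.8, 0.5, -0.5]
gripper_width: 15.7
[ 489.89 -218.    123.77] [179.82   2.77  -1.1 ] [-0.77  0.5  -0.5 ]
[-0.04 -0.12  3.18]
[-1.89 -0.02  2.29]
[-0.36 -0.01  2.97]
```

```bash
python3 -m jog '[[[0,-0.1,0.8],0,0],[[0,0,0.8],0,0],[[0,0,0.8],0,0],[[0,0,0.7],0,0],[[0,0,0],0,0]]' 4;  python3 - <<'E'
from wp import *
tcp,R,s=state(); print(tcp,s["ee_rot"],s["force"]); a=tcp
for p in ([468,-216.5,70],[463,-216.3,40.5]): print(go(p,a,R)); a=np.array(p)
E
```

```text
time_s: 17.3
ee_pos: [489.1, -217.3, 91.0]
ee_rot: [179.8, 2.7, -1.1]
force: [0.8, -1.2, -0.2]
gripper_width: 16.1
[ 489.06 -217.3    91.  ] [179.79   2.67  -1.11] [ 0.85 -1.21 -0.22]
[-2.01 -0.05  2.2 ]
[-0.36 -0.02  2.97]
```

```bash
python3 -m jog '[[[-0.7,0,0.6],0,0],[[-0.7,0,0.6],0,0],[[-0.6,-0.05,0.6],0,0],[[0,0,0.3],0,0],[[0,0,0],0,0]]' 4;  python3 look.py wrist w13
python3 - <<'E'
from wp import *
import cv2
tcp,R,s=state(); print(tcp,s["ee_rot"],s["force"]); a=tcp
for p in ([463,-216.3,40.5],): print(go(p,a,R))
W=cv2.imread("pics/w13.png",0)
for r in list(range(40,90,5))+list(range(120,210,6)): print(r,W[r,290:357:3])
E
```

```text
time_s: 17.92
ee_pos: [466.5, -216.5, 69.8]
ee_rot: [179.8, 2.6, -1.1]
force: [0.5, -0.5, -0.2]
gripper_width: 15.6
17.975 [ 466.49511138 -216.49796377   69.9235765 ] [179.78170936   2.64780091  -1.12490018] [0.35391719 0.52815622 0.19914216] 15.934751249332097
[ 466.5  -216.5    69.92] [179.78   2.65  -1.12] [0.35 0.53 0.2 ]
[-0.21 -0.02  2.96]
40 [255 255 255 255 255 255 255 255 255 255 255 255 255 255 255 255 255 255
 255 255 255 255 255]
45 [255 255 255 255 255 255 255 255 255 179 243 253 236 189 255 255 255 255
 255 255 255 255 255]
50 [255 255 255 255 255 255 255 255 255 176 243 253 236 175 255 255 255 255
 255 255 254 255 255]
55 [255 255 255 255 255 255 255 255 255 181 242 253 236 169 255 255 255 255
 255 255 254 255 255]
60 [255 255 255 255 255 255 255 255 255 127 127 153 117 123 166 203 255 255
 255 255 254 255 255]
65 [255 255 255 255 255 255 255 255 255 184 245 253 239 177 164 191 255 255
 255 255 254 254 255]
70 [255 255 255 255 255 255 255 255 255 187 243 253 237 177 163 183 255 255
 255 255 254 254 255]
75 [255 255 255 255 255 255 255 255 255 188 244 253 239 176 164 17
[... 1012 characters left out ...]
29 130]
168 [125 125 126 126 124 122 125 225 255 213 249 251 231 169 112 130 134 133
 132 129 132 131 129]
174 [254 255 254 255 254 254 254 254 255 212 248 253 231 166 255 255 255 255
 255 255 254 254 254]
180 [255 255 255 255 255 255 255 255 255 211 248 250 230 164 189 192 190 255
 255 255 255 255 255]
186 [255 255 255 255 255 255 255 255 255 211 249 251 227 163 190 190 188 255
 255 255 255 255 255]
192 [255 255 255 255 255 255 255 255 180 213 248 251 229 161 189 192 189 190
 192 189 189 186 182]
198 [255 255 255 255 255 255 253 189 190 217 248 253 230 163 191 190 189 189
 191 190 190 190 188]
204 [190 194 183 154 153 154 133 133 136 139 159 164 157 128 133 132 138 155
 152 176 172 193 190]
```

The rod is pivoting up over the cross bar and lies within the notches. I lower it the rest of the way.

```bash
python3 -m jog '[[[-0.1,-0.07,0.8],0,0],[[-0.1,0,0.8],0,0],[[0,0,0.7],0,0],[[0,0,0.4],0,0],[[0,0,0],0,0]]' 4;  python3 look.py wrist w14
python3 - <<'E'
from wp import *
import cv2
tcp,R,s=state(); print(tcp,s["ee_rot"],s["force"])
W=cv2.imread("pics/w14.png",0); W0=cv2.imread("pics/w1.png",0)
print(W[10:90:2,323]); 
for r in range(60,220,6): print(r,W[r,302:347:3])
E
```

```text
time_s: 18.6
ee_pos: [463.0, -215.9, 41.0]
ee_rot: [179.8, 2.7, -1.1]
force: [0.8, -0.7, 1.0]
gripper_width: 15.6
18.65 [ 463.0575262  -215.92183739   41.1420309 ] [179.77373227   2.68546891  -1.10847444] [ 0.41447791 -0.69465459  0.42064505] 15.749162348135979
[ 463.06 -215.92   41.14] [179.77   2.69  -1.11] [ 0.41 -0.69  0.42]
[255 255 255 255 255 254 255 255 255 255 255 255 255 255 255 255 235 146
 255 255 255 255 255 255 255 255 255 255 255 255 255 255 255 255 255 255
 255 144 222 255]
60 [255 255 255 255 255 219 252 255 254 219 163 169 162 255 255]
66 [255 255 255 255 255 219 251 255 254 217 155 211 255 255 255]
72 [255 255 255 218 255 223 253 255 254 217 241 215 255 255 255]
78 [120 119 119 123 111 222 253 255 254 217 111 117 117 116 119]
84 [168 170 166 168 140 123 128 144 119 126 140 168 171 166 168]
90 [251 254 254 255 255 224 254 255 254 217 154 169 163 255 157]
96 [255 255 255 255 255 191 254 255 253 212 153 167 163 255 255]
102 [255 255 255 255 255 225 253 255 253 213 149 167 163 255 255]
108 [255 255 255 255 255 225 254 255 252 213 166 168 167 255 255]
114 [255 255 255 2
[... 469 characters left out ...]
226 254 255 244 201 169 169 164 255 254]
162 [133 133 130 132 132 227 254 255 243 201 112 117 116 133 129]
168 [141 137 139 140 137 226 254 255 242 199 119 128 138 139 138]
174 [132 131 130 255 255 225 254 255 241 195 172 133 138 135 134]
180 [255 255 254 255 255 226 254 255 242 193 199 254 255 255 255]
186 [255 255 255 255 255 225 253 254 239 191 198 196 255 255 255]
192 [255 255 255 255 255 225 254 254 241 188 198 196 255 255 255]
198 [255 192 195 195 195 227 254 254 236 183 201 198 196 195 194]
204 [139 140 135 138 136 227 253 254 235 185 137 135 137 137 135]
210 [123 123 120 122 121 146 193 223 193 141 138 138 136 136 140]
216 [118 121 117 114 116 119 116 141 138 135 136 138 135 138 136]
```

```bash
python3 -m jog '[[[0,0,0.15],0,0],[[0,0,0.1],0,0],[[0,0,0],0,0]]' 3; python3 -m jog '[[[0,0,0],0,0],[[0,0,0],0,0],[[0,0,0],0,0],[[0,0,-0.5],0,0],[[0,0,-1.5],0,0],[[0,0,-2],0,0],[[0,0,-1],0,0],[[0,0,0],0,0]]' 50; python3 look.py scene s15; python3 look.py wrist w15
python3 - <<'E'
from wp import *
import cv2
tcp,R,s=state(); print(tcp,s["ee_rot"],s["force"])
f=pickle.load(open("w15.pkl","rb")); W=f["color"].astype(int).sum(2)
print(W[0:120:2,323]); print([ (r,W[r,311:337:2].tolist()) for r in range(150,206,6)])
for th in (-5,0,5):
  d=R@np.array([np.cos(np.radians(th)),0,np.sin(np.radians(th))]); print(th,d[2],[proj(f,tcp+d*k).round(0).tolist() for k in (135,125,105,40)])
E
```

```text
time_s: 19.02
ee_pos: [463.0, -216.0, 39.0]
ee_rot: [179.8, 2.7, -1.1]
force: [-0.4, 0.3, 0.1]
gripper_width: 15.8
time_s: 20.02
ee_pos: [465.9, -215.8, 92.7]
ee_rot: [179.7, 2.6, -1.1]
force: [0.7, 0.6, -1.0]
gripper_width: 15.0
20.075 [ 465.60925482 -215.62274738   92.19039006] [179.7643838    2.63136702  -1.09912451] [-0.71594548 -0.18735809 -1.17723172] 14.76238958270871
20.125 [ 465.27202117 -215.48246419   91.67335031] [179.79043673   2.68967494  -1.09562611] [ 0.80035137 -0.11893741 -0.87400981] 14.843811001005385
[ 465.27 -215.48   91.67] [179.79   2.69  -1.1 ] [ 0.8  -0.12 -0.87]
[515 517 516 518 521 522 522 523 526 494 527 527 526 527 527 530 529 533
 531 530 540 277 515 533 534 533 531 534 533 533 534 537 530 532 533 530
 533 531 532 531 532 534 340 417 532 529 530 528 530 529 528 521 524 529
 524 522 522 523 525 520]
[(150, [521, 528, 368, 441, 470, 511, 511, 487, 453, 387, 397, 506, 519]), (156, [264, 256, 313, 437, 473, 510, 510, 479, 446, 383, 252, 241, 226]), (162, [476, 396, 345, 437, 471, 508, 504, 479, 447, 373, 250, 298, 299]), (168, [547, 566, 440, 437, 469, 511, 504, 476, 448, 369, 448, 497, 497]), (174, [566, 569, 439, 435, 473, 501, 502, 476, 443, 359, 461, 567, 563]), (180, [563, 573, 402, 433, 471, 496, 500, 473, 440, 360, 461, 566, 565]), (186, [564, 570, 436, 433, 473, 496, 498, 472, 440, 357, 291, 361, 358]), (192, [567, 572, 432, 434, 473, 493, 497, 470, 434, 352, 339, 373, 372]), (198, [369, 377, 358, 433, 473, 490, 495, 466, 438, 352, 289, 377, 377]), (204, [268, 267, 297, 434, 473, 489, 492, 469, 432, 347, 207, 260, 268])]
-5 0.040311270611801946 [[323.0, 0.0], [323.0, 20.0], [323.0, 61.0], [323.0, 195.0]]
0 -0.04692644375665778 [[323.0, 8.0], [323.0, 26.0], [323.0, 64.0], [323.0, 193.0]]
5 -0.1338070195531679 [[323.0, 16.0], [323.0, 32.0], [323.0, 68.0], [323.0, 192.0]]
```

Run:
```python
from wp import *
tcp,R,s=state(); f=pickle.load(open("w15.pkl","rb"))
w6=pickle.load(open("w6.pkl","rb")); t6=np.array([520.53,220.63,303.33]); R6=Ro.from_euler("xyz",[-179.24,3.06,7.785],degrees=True).as_matrix()
def row(f,t,R,th,L): return proj(f,t+R@np.array([np.cos(th),0,np.sin(th)])*L)[1]
th=np.radians(51.27)
rings=[137.9-least_squares(lambda q: row(w6,t6,R6,th,q[0])-r,[120]).x[0] for r in (115.6,131.6)]; print("rings from tip",rings)
for use in ([0,1,2],[0,1,2,3]):
  obs=np.array([18.5,42,84.5,208.]); ds=np.array([0,*rings,95.])
  r=least_squares(lambda q:[row(f,tcp,R,q[0],q[1]-ds[i])-obs[i] for i in use],[0,135]); d=R@np.array([np.cos(r.x[0]),0,np.sin(r.x[0])])
  print(np.degrees(r.x[0]),r.x[1],r.fun,"world pitch down",np.degrees(np.arcsin(-d[2])))
import cv2
a=cv2.imread('pics/s15.png')[150:300,160:360]; cv2.imwrite('pics/c15.png',cv2.resize(a,None,fx=4,fy=4,interpolation=2))
```

```text
rings from tip [np.float64(10.978467163682211), np.float64(30.65725551869683)]
-7.245509230673127 124.62562988236928 [ 0.07 -0.12  0.05] world pitch down -4.5557858525053465
-2.519767813051762 126.31361854367334 [ 1.63 -0.43 -3.06  2.19] world pitch down 0.16992396047384475
```

```bash
python3 -m jog '[[[0,0,-1],0,0],[[0,0,-1.5],0,0],[[0,0,-1.5],0,0],[[0,0,-0.8],0,0],[[0,0,-0.2],0,0],[[0,0,0],0,0],[[0,0,0],0,0],[[0,0,0],0,0],[[0,0,0],0,0]]'; python3 look.py wrist w16
python3 - <<'E'
from wp import *
tcp,R,s=state(); f=pickle.load(open("w16.pkl","rb")); W=f["color"].astype(int).sum(2)
print(s["qvel"],s["force"]); print(W[0:110:2,323])
E
```

```text
time_s: 21.25
ee_pos: [465.6, -214.4, 140.8]
ee_rot: [180.0, 3.1, -1.1]
force: [-0.8, -0.5, -1.1]
gripper_width: 15.3
21.3 [ 465.58511656 -214.39186748  140.7962537 ] [179.98456597   3.12395205  -1.09143506] [-0.43935497  0.34227077 -0.53960444] 15.119842014659044
[-0.01 -0.07 -0.11 -0.1   0.02  0.  ] [-0.44  0.34 -0.54]
[515 521 521 521 523 524 525 522 526 482 518 518 520 518 518 520 521 520
 522 522 535 267 509 526 524 524 524 523 523 529 526 523 523 525 525 524
 521 522 525 520 521 527 267 408 524 519 521 521 516 520 519 518 517 520
 517]
```

Run:
```python
from wp import *
import cv2
from workcell import viewer
def mins(n):
    W=pickle.load(open(n+".pkl","rb"))["color"].astype(float).sum(2)[:,319:328].mean(1)
    g=[]
    for c in (43,84):
        r=np.arange(c-6,c+7); w=np.clip(np.median(W[r])-W[r]-30,0,None); g.append((w@r/w.sum()).round(2))
    return g,W[8:26].round(0)
for n in("w14","w15","w16"): print(n,mins(n))
tcp,R,s=state(); f=pickle.load(open("w16.pkl","rb"))
for th in (-6,-4,-2,0):
  a=np.radians(th);d=R@np.array([np.cos(a),0,np.sin(a)]); print(th,np.degrees(np.arcsin(d[2])),[proj(f,tcp+np.array([0,0,0])+d*k)[1].round(1) for k in (126,116,96,31)])
T0=pickle.load(open("top.pkl","rb"))["color"].astype(int);T1=viewer.grab_frame("top")["color"].astype(int)
D_=abs(T0-T1).sum(2)
for n,(x,y,w,h) in dict(bottle=(122,180,50,40),tub=(295,208,32,32),rack1=(90,35,75,55),rack2=(20,275,65,65),rack3=(465,195,60,50),rack4=(512,110,85,55)).items(): print(n,np.percentile(D_[y:y+h,x:x+w],[50,95,99]))
```

```text
w14 ([np.float64(43.45), np.float64(84.73)], array([539., 540., 541., 541., 542., 542., 542., 543., 543., 544., 546.,
       538., 508., 517., 517., 517., 518., 517.]))
w15 ([np.float64(42.37), np.float64(84.84)], array([523., 525., 525., 526., 526., 525., 528., 527., 528., 525., 484.,
       495., 497., 498., 498., 498., 498., 499.]))
w16 ([np.float64(42.35), np.float64(84.76)], array([525., 523., 526., 525., 526., 526., 525., 527., 528., 523., 474.,
       487., 491., 489., 489., 490., 491., 491.]))
-6 2.876047729632238 [np.float64(15.9), np.float64(36.6), np.float64(79.3), np.float64(211.9)]
-4 0.8760478020644186 [np.float64(18.0), np.float64(38.1), np.float64(79.6), np.float64(211.1)]
-2 -1.123952125580715 [np.float64(20.3), np.float64(39.8), np.float64(80.1), np.float64(210.3)]
0 -3.1239520531266365 [np.float64(22.8), np.float64(41.6), np.float64(80.8), np.float64(209.7)]
bottle [20. 26. 28.]
tub [22. 27. 29.]
rack1 [16. 25. 27.]
rack2 [17. 25. 28.]
rack3 [18. 25. 27.]
rack4 [18. 25. 27.]
```

```bash
python3 -c "
from workcell import job_done,telemetry
print(job_done()); s=telemetry.state(); print(s['time_s'],s['ee_pos'],s['gripper_width'])"
```

```text
the job is handed in; nothing more can be done
None
the job is handed in; nothing more can be done
```

I checked the oil as asked and handed the job in at about 21 s, still holding the dipstick over the drip tray.

**What I did:**
- **Pick-up:** I gripped the middle-sized dipstick, the one in the tray, by its handle. The tool can only turn about its own axis, so I let the dipstick droop in a light grip.
- **Insertion:** I slid it down the tube until the collar met the mouth. The push levelled off at about 3 N as the handle slipped in the grip, so nothing was forced. It stayed home for more than 1 s, then I drew it out.
- **Levelling:** I lowered it back into the tray notches without letting go, gripped it at 50 N and lifted it.

**Last checks:**
- **Position:** The TCP stands at about (466, -214, 141) mm. The tip works out at about x = 591, over the middle of the tray and roughly 95 mm above the rim.
- **Stillness:** The joints were practically still. The marks on the rod stayed in place through the final lift, so the dipstick was not drooping in the grip.
- **Levelness:** My two fits disagreed, giving 4.6° tip-up and 0.2° tip-down. The tip rose about 1.6° from its pose in the notches. My best judgement is 1 to 3° tip-up.
- **Other objects:** Before and after top views show the bottle, the tub and all the racks unmoved.
- **Not done:** The picture limit refused my last scene crop, so the final pose was checked only by numbers from the camera images.

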